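# Bring a spare drive case into the dock

### The arm

A 6-joint arm with a two-finger parallel gripper is mounted at the origin on the work surface. World frame = base frame: x ahead of the robot, y to its left, z up, the work surface at z = 0. Lengths are in m, angles in rad, forces in N, time in s.
With the tool pointing down it reaches from about 0.4 to 0.825 m from the base axis. Payload 7 kg.
Tool frame: the origin (TCP) lies midway between the tips of the shut fingers; the grasp point (between the pads) lies 19 mm behind it; z points along the fingers, y is the line along which they close (so a half turn about z gives the same grasp; the last joint's range is limited). The gripper opens to 88 mm and grips with 3 to 60 N. Pads are 19 mm wide; open, the fingers measure 130 mm over their backs; the gripper's body (78 mm by 193 mm) begins 47 mm behind the grasp point.
Start: joints at [-0.835, 0.359, 0.012, 0, -1.224, -0.288], TCP at [0.292, -0.608, 0.192] pointing down, gripper open.
Joint ranges: [-3.07, 3.07], [-1.43, 2.12], [-1.02, 1.25], [-3.03, 1.67], [-3.05, -0], [-3.03, 3.03]. Speed limits (rad/s): [2.39, 2.39, 3.01, 3.14, 3.14, 3.14].

### API

Orientations are given as [roll, pitch, yaw] about the fixed x, y, z axes, in that order (R = Rz(yaw) Ry(pitch) Rx(roll)).
In Python, from station import get_state, grab_frame, calibration, job_done, boxes_of, regions_of, spot_point gives the robot as it stands. The module is installed in compiled form; this text tells all that it offers.
- The arm moves only by the tool arm_command, never from a script. Its argument "commands" is a list of rows, each an object of numbers: "tx", "ty", "tz": the shift along the tool's x, y, z each as a share of 25 cm, from -1 to 1; "twist": the turn about the tool's z as a share of 180 degrees, from -1 to 1. A call has exactly 8 rows; each row is the pose to reach, as a shift and turn from the pose commanded when the call began, along the tool's axes at that moment, turning the shorter way round; what a row does not reach only later rows make up. A row lasts 1/12 s, in which the tool goes at most 41.7 mm and 7.16 degrees, less where a joint would pass 70% of its speed; a pose out of reach is approached as far as the arm can. A call with a number of a shift or a turn outside -1 to 1 is refused whole. A call with a gripper value outside its range is refused whole. "claw" is the opening, from 0 (shut) to 1 (fully open), set as the call begins (left out, the last holds). The fingers move at their own pace and stop on an object; "grip_force" is the grip in N (left out, the last holds). Time passes only in rows, so rows that repeat a pose let the fingers close, or fill a call up. It gives the time, the measured TCP pose, the force, the opening and the grip force at its end, in the units of the state.
- get_state(): the state, without advancing time (a new reading comes with each control period).
- grab_frame(name): name is "side" or "top" or "wrist"; returns the picture (400x640x3 uint8, red, green, blue); there is no depth.
- calibration(name): a dict with "camera_matrix" (3x3 intrinsics, pixels), "extrinsics" (4x4, takes a point from camera to world coordinates). Camera axes: x right, y down, z forward; pixel columns grow to the right and rows downward; lengths in m; the calibration is good to about 2 mm. A picture is of the moment at which its call begins: read the wrist's pose just before it. calibration takes no time and is no camera call; for the wrist camera it gives the pose at the moment of the call.
- job_done(): hands the job in; it is judged then, once.
Trained networks look in the newest picture that a camera, given by its name, has taken for a name from the list of things; names that differ only in an ending like _2 or _b are one class to them, and where a whole thing is asked for, a point or a joint stands for the part that bears it (a point fixed in the world has none). Each returns a list of dicts, best first, with "score" (0 to 1); they miss things now and then, are a little off and sometimes report something else, mostly with a low value. They report only what shows in the picture. A call takes as long as a camera call. They do not tell look-alikes from the thing itself.
- boxes_of(query, camera): "rect" ([left, top, right, bottom] in pixels, round what is visible of it).
- regions_of(query, camera): "region" (400x640 bool, what is visible of it) and "rect" ([left, top, right, bottom] in pixels, round what is visible of it).
- spot_point(query, camera): "uv" ([column, row] in pixels: a listed point, or the origin of a listed thing).
The state is a dict: "t": time; "q": joint angles; "qd": joint speeds; "joint_efforts": joint torques, N m; "eef_pos": TCP position; "ee_rot": TCP orientation; "force": force on the tool from outside, world axes, zero at the start; "moment": the same for the moment, N m; "width": finger opening in m; "gripper_force": force on a finger pad.
Only numpy, scipy, OpenCV 4.12 (cv2) and the standard library are available. Lean on these libraries where they do the work, as an engineer would, in place of code of your own. Each camera call takes 0.05 s, during which the arm holds its last target. There are 200 camera calls.

### The job

Lift only the top drive case off the nested pile on the network switch and set it down gently, right way up and lying flat, in whichever bay of the two-bay dock is empty. Once you have let go of it, switch that bay on by pushing the lever in front of it all the way over towards the bay. Leave the other cases, the other bay's lever and the things standing around as they are.

Things in the scene. Friction and masses are not known exactly. Their poses are not given: they have to be found in the camera images.
- case_top: topmost of three identical drive cases nested in a pile: black box 124 x 60 x 30 mm (x, y, z) with an aluminium plate 100 x 40 mm raised 4 mm on top; 0.3 kg. The hollow underside (106 x 46 mm, 6 mm deep) takes the plate of the case below, so they pile at 30 mm pitch, sides in line. Origin: centre of the underside; x along the 124 mm, z up. The same either way round
- case_middle: the second case of the pile, identical to case_top; same origin and axes
- case_bottom: the lowest case of the pile, standing on the switch, identical to case_top; same origin and axes
- case_docked: a fourth case already lying in one of the dock's two bays (either one), identical to case_top; same origin and axes
- switch: network switch under the pile: grey flat steel box 170 x 120 x 28 mm, fixed. Origin: centre of the underside
- dock: two-bay drive dock: grey slab 240 (x) x 230 (y) x 14 mm, fixed, with two identical shallow bays side by side and a lever in front of each. Origin: centre of the underside; x points from the levers to the bays, y to the left bay. One bay is empty, the other holds case_docked. Dock and pile may stand on either side of the table
- bay_left (a point): centre of the left bay's floor (dock's +y side), 14 mm above the table, axes as the dock's. The bay is 130 x 66 mm inside, its length along x, with a rim 5 mm thick and 6 mm high; a case lies in it with 3 mm play all round. The bays' centres are 120 mm apart and 130 mm to the +x of the levers' hinges
- bay_right (a point): centre of the right bay's floor (dock's -y side); the same as bay_left
- lever_left (a joint): left lever (dock's +y side), in front of the left bay: upright aluminium paddle 30 mm wide, 6 mm thick, 52 mm long from its hinge, with a black bar (radius 6 mm, 34 mm long) along its top edge. 0 = off, leaning 0.45 rad to the dock's -x (away from the bays); 0.9 = fully on, leaning 0.45 rad to +x (towards its bay). It stays where it is left; about 2 N moves it
- lever_right (a joint): right lever (dock's -y side), in front of the right bay: upright aluminium paddle 30 mm wide, 6 mm thick, 52 mm long from its hinge, with a black bar (radius 6 mm, 34 mm long) along its top edge. 0 = off, leaning 0.45 rad to the dock's -x (away from the bays); 0.9 = fully on, leaning 0.45 rad to +x (towards its bay). It stays where it is left; about 2 N moves it
- lever_left_tip (a point): centre of the bar along the top edge of the left lever, moving with it; about 69 mm above the table at either end of the swing
- lever_right_tip (a point): the same on the right lever
- lever_left_hinge (a point): hinge axis of the left lever (axis along the dock's y), 22 mm above the table
- lever_right_hinge (a point): hinge axis of the right lever
- mug: white mug, 80 mm across, 90 mm high, a bystander beyond the pile. Origin: centre of the underside
- screwdriver: screwdriver 180 mm long, lying in front of the pile, a bystander. Origin at its underside
- bare_drive: bare steel hard drive 101 x 147 x 26 mm lying beyond the dock, a bystander. Origin: centre of the underside
There are look-alikes about, which are no part of the job. What is shaped like the case_middle but purple is not meant.

How it is judged:
By the outcome, as a careful person would: the job done as asked, in the order asked, and still so for the second after the job is handed in, with the robot touching nothing.
It also fails if it takes over 50 s, if anything falls off the work surface, if the arm or the gripper's body presses on something with over 40 N, if the wrist force passes 120 N, or if a joint passes its speed limit or range.

## Working session

There is one attempt and no reset: what is moved stays moved. The work goes in short steps, Python scripts to look and compute and a tool call to move; the robot and the scene stay as the last step left them, time stands still between calls to the robot, and variables do not carry over. Pictures are saved under pics/ and viewed, at most 10 in all, crops included, and the job is handed in when it is done.

Besides the shell and the picture viewer there is one more tool, called after ">>>" as a command line: name --argument value ..., lists and objects as JSON in quotes. arm_command: Moves the arm, as the interface text tells. Shift numbers are shares of 25 cm and turn numbers shares of 180 degrees, none past 1 either way. Its arguments: {"type":"object","properties":{"commands":{"type":"array"},"claw":{"type":"number"},"grip_force":{"type":"number"}},"required":["commands"]}

```bash
mkdir -p pics; cat > h.py <<'E'
import numpy as np, cv2
from station import *
from scipy.spatial.transform import Rotation as R
def ray(cam,uv,z):
    c=calibration(cam);K=np.array(c["camera_matrix"]);T=np.array(c["extrinsics"])
    d=T[:3,:3]@np.linalg.solve(K,[uv[0],uv[1],1.]);o=T[:3,3]
    return o+d*(z-o[2])/d[2]
def proj(cam,p):
    c=calibration(cam);K=np.array(c["camera_matrix"]);T=np.linalg.inv(np.array(c["extrinsics"]))
    q=K@(T[:3,:3]@np.asarray(p)+T[:3,3]);return q[:2]/q[2]
def save(cam,n):
    f=grab_frame(cam);cv2.imwrite(f"pics/{n}.png",np.array(f)[:,:,::-1]);return np.array(f)
E
python3 - <<'E'
from h import *
import h
print(get_state())
a=save("top","top0");b=save("side","side0")
cv2.imwrite("pics/both0.png",cv2.resize(np.vstack([a,b])[:,:,::-1],None,fx=.75,fy=.75))
for cam in("top","side"):
    print(cam,np.round(calibration(cam)["extrinsics"],3).tolist(),np.round(calibration(cam)["camera_matrix"],1).tolist())
for n,z in [("case_top",.088),("case_docked",.014),("bay_left",.014),("bay_right",.014),("lever_left_tip",.069),("lever_right_tip",.069),("lever_left_hinge",.022),("lever_right_hinge",.022),("dock",0),("switch",0),("mug",0),("bare_drive",0),("screwdriver",0)]:
    for r in spot_point(n,"top")[:3]: print(n,round(r["score"],2),np.round(r["uv"],1),np.round(ray("top",r["uv"],z),3))
E
```

```text
{'t': 0.0, 'q': array([-8.34907505e-01,  3.59405295e-01,  1.10367632e-02, -3.47671299e-04,
       -1.22408999e+00, -2.88118276e-01]), 'qd': array([ 8.98261945e-04,  1.50615227e-03,  9.89309799e-05, -9.57512508e-04,
       -7.55186571e-04,  2.20056458e-03]), 'joint_efforts': array([-1.31945813e-03, -5.82716024e+01,  2.93043441e+01,  6.99675992e+00,
        6.81476711e-03, -1.40722004e-04]), 'eef_pos': array([ 0.29198409, -0.6079645 ,  0.19150166]), 'ee_rot': array([ 3.13990610e+00, -1.58999718e-04, -2.69394038e+00]), 'force': array([-0.46214233,  0.12470908, -0.26423795]), 'moment': array([-0.0485437 , -0.00022829,  0.01285713]), 'gripper_force': 0.0, 'width': 0.08781323788723097}
top [[0.179, -0.964, 0.195, 0.425], [-0.984, -0.175, 0.038, -0.027], [-0.003, -0.199, -0.98, 0.824], [0.0, 0.0, 0.0, 1.0]] [[365.8, 0.0, 318.7], [0.0, 365.8, 198.2], [0.0, 0.0, 1.0]]
side [[-0.812, -0.445, 0.378, 0.16], [-0.584, 0.628, -0.514, 0.559], [-0.008, -0.638, -0.77, 0.956], [0.0, 0.0, 0.0, 1.0]] [[471.8, 0.0, 317.2], [0.0, 471.8, 202.3], [0.0, 0.0, 1.0]]
case_top 0.58 [426.5 222.2] [ 0.561 -0.222  0
[... 269 characters left out ...]
tip 0.72 [176.4 219.6] [0.477 0.285 0.069]
lever_left_tip 0.4 [191.2 215.1] [0.492 0.257 0.069]
lever_right_tip 0.58 [230.3 241.8] [0.452 0.164 0.069]
lever_left_hinge 0.66 [192.3 214.6] [0.498 0.273 0.022]
lever_right_hinge 0.7 [238.5 231.9] [0.478 0.164 0.022]
lever_right_hinge 0.53 [210.8 163.4] [0.62  0.261 0.022]
dock 0.56 [233. 191.] [0.57  0.202 0.   ]
dock 0.28 [229.7 242.8] [0.452 0.183 0.   ]
switch 0.78 [414.4 227.2] [ 0.561 -0.22   0.   ]
mug 0.69 [409.8 154.3] [ 0.731 -0.188  0.   ]
mug 0.51 [178.5 220.2] [0.482 0.309 0.   ]
bare_drive 0.89 [269.6 120.6] [0.755 0.155 0.   ]
bare_drive 0.53 [413.6 224.5] [ 0.567 -0.218  0.   ]
screwdriver 0.64 [419.1 288.2] [ 0.43  -0.247  0.   ]
```

View pics/both0.png

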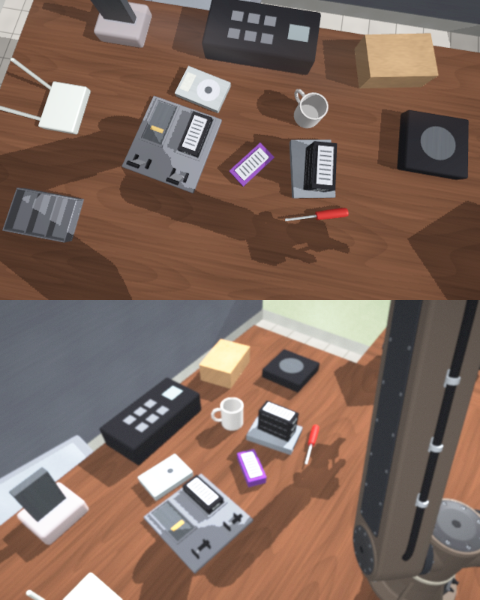

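Both views show the left bay empty (yellow sticker, top ≈(209,172) full-res). The docked case is in the right bay, the pile is near (420,222), and the purple look-alike at (335,219) stands between them. I'll go above the pile to measure it up close.

```bash
cat >> h.py <<'E'
def mv(p,yaw=None):
    s=get_state();M=R.from_euler("xyz",[np.pi,0,s["ee_rot"][2]]).as_matrix()
    d=M.T@(np.array(p)-s["eef_pos"]);w=0 if yaw is None else -((yaw-s["ee_rot"][2]+np.pi)%(2*np.pi)-np.pi)
    print("t",round(s["t"],2),"pos",np.round(s["eef_pos"],4),"yaw",round(s["ee_rot"][2],4),"shift",np.round(d/.25,4),"twist",round(w/np.pi,4))
E
python3 - <<'E'
from h import *
a=ray("top",np.array([304,190])/.75,.118);b=ray("top",np.array([311,143])/.75,.118);print(a,b)
y=np.arctan2(*(b-a)[[1,0]]);print(y)
mv([.50,-.21,.30],y+np.pi)
c=np.array(calibration("wrist")["extrinsics"]);s=get_state();M=R.from_euler("xyz",s["ee_rot"]).as_matrix()
print(np.round(M.T@(c[:3,3]-s["eef_pos"]),3),np.round(M.T@c[:3,:3],2))
E
```

```text
[ 0.48883639 -0.18202359  0.118     ] [ 0.61378491 -0.18391475  0.118     ]
-0.015134355139365903
t 0.75 pos [ 0.2922 -0.6084  0.1925] yaw -2.6938 shift [-1.4392  1.0767 -0.4301] twist 0.1474
[ 0.084 -0.    -0.193] [[-0.   -0.95 -0.31]
 [ 1.   -0.   -0.  ]
 [ 0.   -0.31  0.95]]
```

>>> arm_command --commands '[{"tx": -0.12, "ty": 0.09, "tz": -0.08, "twist": 0.02}, {"tx": -0.24, "ty": 0.18, "tz": -0.16, "twist": 0.05}, {"tx": -0.36, "ty": 0.27, "tz": -0.24, "twist": 0.08}, {"tx": -0.48, "ty": 0.36, "tz": -0.32, "twist": 0.11}, {"tx": -0.6, "ty": 0.45, "tz": -0.4, "twist": 0.14}, {"tx": -0.72, "ty": 0.54, "tz": -0.43, "twist": 0.1474}, {"tx": -0.84, "ty": 0.63, "tz": -0.43, "twist": 0.1474}, {"tx": -0.94, "ty": 0.7, "tz": -0.43, "twist": 0.1474}]' --claw 1

```text
t: 1.42
eef_pos: [0.4294, -0.3468, 0.3014]
ee_rot: [-3.141, 0.003, 3.127]
force: [0.8, -0.0, 0.3]
width: 0.0876
gripper_force: 0.0
```

```bash
python3 -c "
from h import *
mv([.53,-.22,.30],3.126)"
```

```text
t 1.42 pos [ 0.4294 -0.3468  0.3014] yaw 3.1268 shift [-0.3949  0.5131  0.0056] twist 0.0002
```

>>> arm_command --commands '[{"tx": -0.08, "ty": 0.1}, {"tx": -0.16, "ty": 0.2}, {"tx": -0.24, "ty": 0.3}, {"tx": -0.32, "ty": 0.4}, {"tx": -0.38, "ty": 0.48}, {"tx": -0.38, "ty": 0.48}, {"tx": -0.38, "ty": 0.48}, {"tx": -0.38, "ty": 0.48}]'

```text
invalid input
```

```bash
python3 - <<'E'
from h import *
mv([.53,-.22,.30],3.126)
f=save("wrist","w1")
for n,z in [("case_top",.088)]:
    for r in spot_point(n,"wrist")[:3]: print(n,round(r["score"],2),np.round(r["uv"],1),np.round(ray("wrist",r["uv"],z),4))
for r in regions_of("case_top","wrist")[:3]: print(round(r["score"],2),r["rect"],r["region"].sum())
E
```

```text
t 1.42 pos [ 0.4294 -0.3468  0.3014] yaw 3.1268 shift [-0.3949  0.5131  0.0056] twist 0.0002
case_top 0.64 [400.1 252.2] [ 0.5672 -0.2186  0.088 ]
0.64 [378.2, 213.1, 425.5, 276.9] 1561
```

View pics/w1.png

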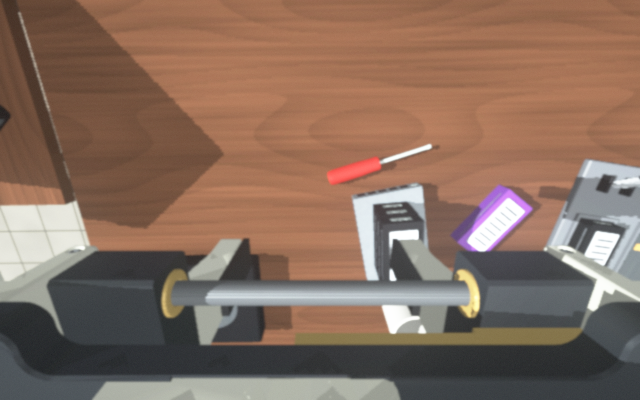

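The move was refused, probably because it needs every field. The wrist view shows the pile partly hidden by the gripper at (400,240), with the screwdriver at (380,165). I'll go further in +x so the pile clears the fingers.

>>> arm_command --commands '[{"tx": -0.11, "ty": 0.08, "tz": 0, "twist": 0}, {"tx": -0.22, "ty": 0.17, "tz": 0, "twist": 0}, {"tx": -0.33, "ty": 0.25, "tz": 0, "twist": 0}, {"tx": -0.44, "ty": 0.33, "tz": 0, "twist": 0}, {"tx": -0.55, "ty": 0.41, "tz": 0, "twist": 0}, {"tx": -0.65, "ty": 0.48, "tz": 0, "twist": 0}, {"tx": -0.65, "ty": 0.48, "tz": 0, "twist": 0}, {"tx": -0.65, "ty": 0.48, "tz": 0, "twist": 0}]'

```text
t: 2.23
eef_pos: [0.5933, -0.2313, 0.2986]
ee_rot: [3.142, -0.002, 3.127]
force: [-0.6, -1.0, -0.2]
width: 0.0879
gripper_force: 0.0
```

```bash
python3 - <<'E'
from h import *
mv([.53,-.22,.30],3.126)
f=save("wrist","w2")
for n,z in [("case_top",.088)]:
    for r in spot_point(n,"wrist")[:3]: print(n,round(r["score"],2),np.round(r["uv"],1),np.round(ray("wrist",r["uv"],z),4))
for r in regions_of("case_top","wrist")[:3]: print(round(r["score"],2),r["rect"],r["region"].sum())
cv2.imwrite("pics/w2c.png",cv2.resize(f[60:360,170:470][:,:,::-1],None,fx=2,fy=2))
E
```

```text
t 2.23 pos [ 0.5933 -0.2313  0.2986] yaw 3.1273 shift [ 0.254   0.0416 -0.0055] twist 0.0004
case_top 0.58 [325.1 148.1] [ 0.5612 -0.2246  0.088 ]
0.88 [300.8, 102.3, 349.7, 196.6] 4334
```

View pics/w2c.png

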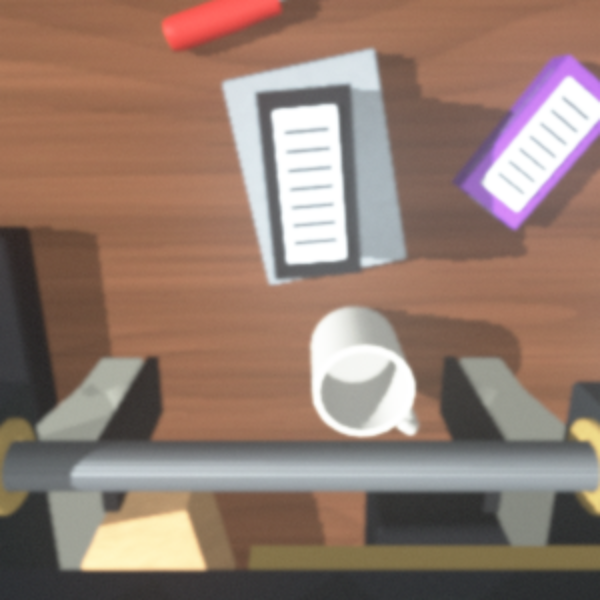

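The pile is seen from above: top-face corners in crop at (257,94), (350,86), (362,270), (278,278). The mug is beyond it and there is clear space on both long sides.

```bash
python3 - <<'E'
from h import *
f=cv2.imread("pics/w2.png")
P=[ray("wrist",np.array(c)/2+[170,60],.118)[:2] for c in [(257,94),(350,86),(362,270),(278,278)]]
print(np.round(P,4)); print(cv2.minAreaRect(np.float32(P)*1000),np.mean(P,0))
# plate: bright pixels within region
g=cv2.cvtColor(f,cv2.COLOR_BGR2GRAY)
m=(g>190).astype(np.uint8);m[:105]=0;m[196:]=0;m[:,:302]=0;m[:,350:]=0
n,l,st,ce=cv2.connectedComponentsWithStats(m);k=1+np.argmax(st[1:,4])
c=cv2.findContours((l==k).astype(np.uint8),0,2)[0][0][:,0]
Q=np.float32([ray("wrist",u,.122)[:2] for u in c])*1000
print(cv2.minAreaRect(Q))
# dark region: black top
r=regions_of("case_top","wrist")[0]["region"].astype(np.uint8)
c=cv2.findContours(r,0,2)[0][0][:,0]
print(cv2.minAreaRect(np.float32([ray("wrist",u,.118)[:2] for u in c])*1000))
mv([.56,-.22,.30],3.126)
E
```

```text
[[ 0.5054 -0.2581]
 [ 0.5016 -0.1997]
 [ 0.6222 -0.1901]
 [ 0.6271 -0.2485]]
((563.89501953125, -224.09255981445312), (122.11483764648438, 58.603946685791016), 4.549153804779053) [ 0.56406077 -0.22408272]
((563.5573120117188, -225.37933349609375), (101.98754119873047, 41.877830505371094), 4.073129177093506)
((563.6974487304688, -225.01821899414062), (125.0123291015625, 60.42747116088867), 4.052825927734375)
t 2.43 pos [ 0.5919 -0.2325  0.3002] yaw 3.1251 shift [0.1283 0.0478 0.0009] twist -0.0003
```

>>> arm_command --commands '[{"tx": 0.06, "ty": 0.015, "tz": 0.1, "twist": -0.015}, {"tx": 0.113, "ty": 0.028, "tz": 0.2, "twist": -0.0286}, {"tx": 0.113, "ty": 0.028, "tz": 0.3, "twist": -0.0286}, {"tx": 0.113, "ty": 0.028, "tz": 0.42, "twist": -0.0286}, {"tx": 0.113, "ty": 0.028, "tz": 0.52, "twist": -0.0286}, {"tx": 0.113, "ty": 0.028, "tz": 0.58, "twist": -0.0286}, {"tx": 0.113, "ty": 0.028, "tz": 0.58, "twist": -0.0286}, {"tx": 0.113, "ty": 0.028, "tz": 0.58, "twist": -0.0286}]'

```text
t: 3.1
eef_pos: [0.5638, -0.2249, 0.1553]
ee_rot: [-3.141, -0.001, -3.068]
force: [0.4, -0.8, 1.2]
width: 0.0876
gripper_force: 0.0
```

```bash
python3 - <<'E'
from h import *
mv([.5637,-.225,.098],np.pi+.073)
E
```

```text
t 3.1 pos [ 0.5638 -0.2249  0.1553] yaw -3.0679 shift [ 0.0005 -0.0005  0.229 ] twist 0.0002
```

>>> arm_command --commands '[{"tx": 0, "ty": 0, "tz": 0.06, "twist": 0}, {"tx": 0, "ty": 0, "tz": 0.12, "twist": 0}, {"tx": 0, "ty": 0, "tz": 0.18, "twist": 0}, {"tx": 0, "ty": 0, "tz": 0.21, "twist": 0}, {"tx": 0, "ty": 0, "tz": 0.228, "twist": 0}, {"tx": 0, "ty": 0, "tz": 0.228, "twist": 0}, {"tx": 0, "ty": 0, "tz": 0.228, "twist": 0}, {"tx": 0, "ty": 0, "tz": 0.228, "twist": 0}]'

```text
t: 3.77
eef_pos: [0.5652, -0.2242, 0.0992]
ee_rot: [-3.141, 0.002, -3.067]
force: [0.4, -0.5, -0.6]
width: 0.0876
gripper_force: 0.0
```

>>> arm_command --commands '[{"tx": 0, "ty": 0, "tz": 0, "twist": 0}, {"tx": 0, "ty": 0, "tz": 0, "twist": 0}, {"tx": 0, "ty": 0, "tz": 0, "twist": 0}, {"tx": 0, "ty": 0, "tz": 0, "twist": 0}, {"tx": 0, "ty": 0, "tz": 0, "twist": 0}, {"tx": 0, "ty": 0, "tz": 0, "twist": 0}, {"tx": 0, "ty": 0, "tz": 0, "twist": 0}, {"tx": 0, "ty": 0, "tz": 0, "twist": 0}]' --claw 0.6 --grip_force 15

```text
t: 4.43
eef_pos: [0.5644, -0.224, 0.0979]
ee_rot: [3.142, -0.0, -3.067]
force: [-0.4, -0.9, -0.6]
width: 0.0529
gripper_force: 0.0
```

The fingers closed past 60 mm without any contact, so something is off. I'll look.

```bash
python3 - <<'E'
from h import *
a=save("wrist","w3");b=save("side","s3");t=save("top","t3")
print(get_state()["width"])
cv2.imwrite("pics/c3.png",np.vstack([np.hstack([cv2.resize(b[60:210,300:460],(400,375)),cv2.resize(t[150:300,340:500],(400,375))]),cv2.resize(a[40:,140:500],(800,800))[:,:][575:] if 0 else cv2.resize(a[180:310,170:470],(800,220))])[:,:,::-1])
E
```

```text
0.052640136841664256
```

View pics/c3.png

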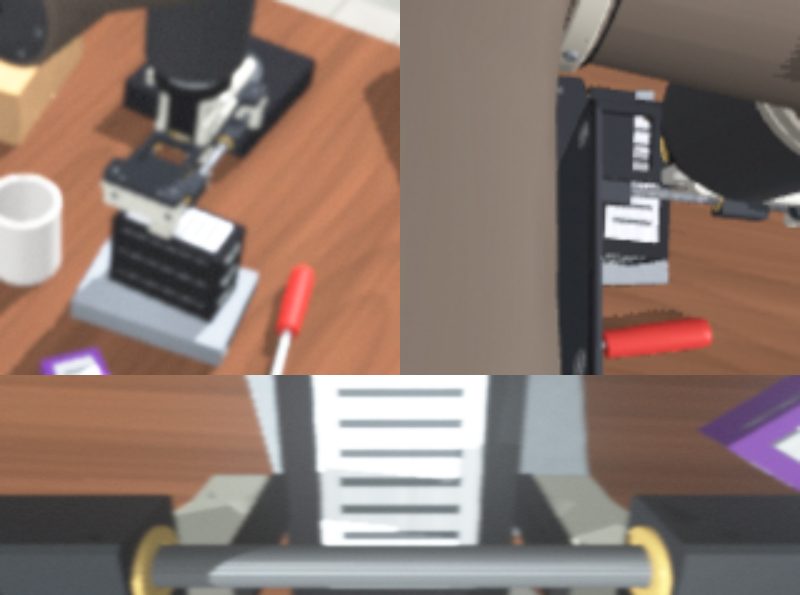

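```bash
python3 - <<'E'
from h import *
f=cv2.imread("pics/w3.png")
s=get_state();M=R.from_euler("xyz",s["ee_rot"]).as_matrix();p=s["eef_pos"]
o=np.array([200,130]);k=3
g=cv2.resize(f[130:330,200:440],None,fx=k,fy=k)
def pt(P,c): 
    u=((proj("wrist",P)-o)*k).astype(int);cv2.circle(g,tuple(int(v) for v in u),3,c,-1)
for y in(-.0265,.0265):
    for z in(0,-.019,-.038): 
        for x in (-.0095,.0095): pt(p+M@[x,y,z],(0,255,0))
for y in (-.03,.03):
    for x in(0.01,.03,.05): pt(p+M@[x,y,-.02],(0,0,255))
cv2.imwrite("pics/c4.png",g)
E
```

```text
(no output)
```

View pics/c4.png

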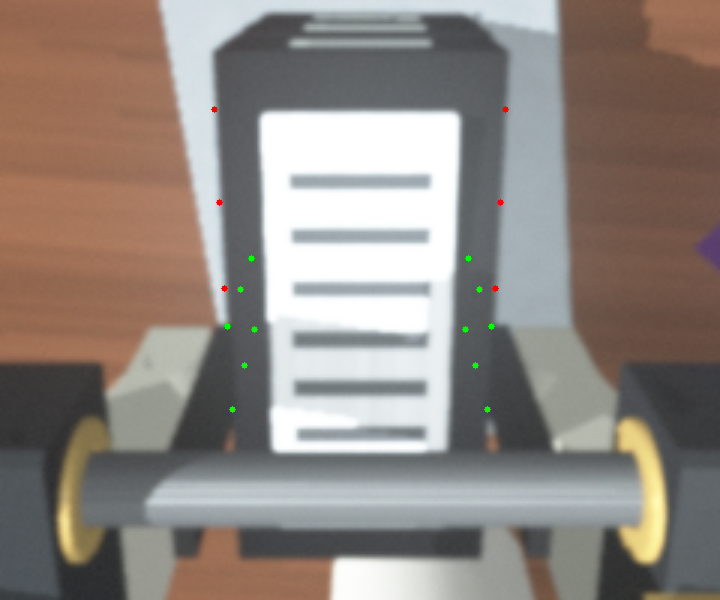

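The case is really between the fingers with almost no gap, so the width reading must be off. I'll close further.

>>> arm_command --commands '[{"tx": 0, "ty": 0, "tz": 0, "twist": 0}, {"tx": 0, "ty": 0, "tz": 0, "twist": 0}, {"tx": 0, "ty": 0, "tz": 0, "twist": 0}, {"tx": 0, "ty": 0, "tz": 0, "twist": 0}, {"tx": 0, "ty": 0, "tz": 0, "twist": 0}, {"tx": 0, "ty": 0, "tz": 0, "twist": 0}, {"tx": 0, "ty": 0, "tz": 0, "twist": 0}, {"tx": 0, "ty": 0, "tz": 0, "twist": 0}]' --claw 0.3 --grip_force 15

```text
t: 5.25
eef_pos: [0.5645, -0.224, 0.098]
ee_rot: [3.142, -0.0, -3.067]
force: [-0.7, 0.2, -0.1]
width: 0.0261
gripper_force: 0.0
```

```bash
python3 - <<'E'
from h import *
f=save("wrist","w5")[:,:,::-1];b=save("side","s5")[:,:,::-1]
cv2.imwrite("pics/c5.png",np.hstack([cv2.resize(f[130:330,200:440],(400,333)),cv2.resize(b[80:205,320:470],(400,333))]))
E
```

```text
(no output)
```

View pics/c5.png

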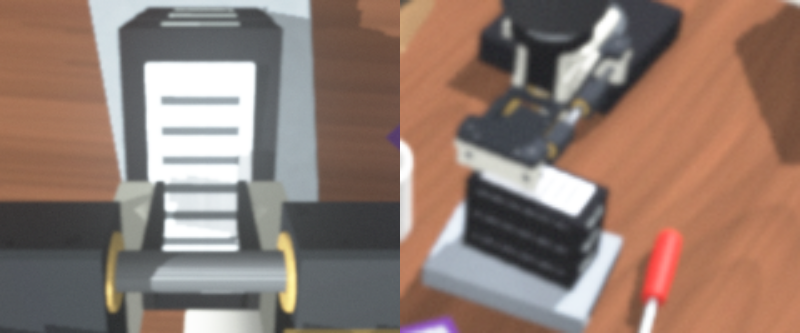

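```bash
python3 - <<'E'
from h import *
c=calibration("wrist");K=np.array(c["camera_matrix"]);s=get_state();print(K[0,0],s["eef_pos"],s["ee_rot"],s["width"])
M=R.from_euler("xyz",s["ee_rot"]).as_matrix();T=np.array(c["extrinsics"])
o=M.T@(T[:3,3]-s["eef_pos"]);Rc=M.T@T[:3,:3]
for name,uv,y in [("open L",(250,240),.0438),("open R",(391,240),.0438),("26 L",(299,238),.013),("26 R",(343,238),.013),("53 L",(270,239),.0265),("53 R",(364,239),.0265)]:
    d=Rc@np.linalg.solve(K,[*uv,1.]);k=(np.sign(d[1])*y-o[1])/d[1];print(name,np.round(o+k*d,4))
from scipy.optimize import minimize
# case_top height seen by side camera, corner consistency: predicted corner pixels
P=R.from_euler("z",.073).as_matrix()
for z in(.088,.118):
  print(z,[np.round(proj("side",np.array([.5637,-.225,z])+P@[a,b,0])).tolist() for a,b in((-.062,.03),(.062,.03),(-.062,-.03))])
print("tcp in side",proj("side",s["eef_pos"]))
E
python3 - <<'E'
import cv2
E
```

```text
282.1621283804712 [ 0.56446841 -0.22401012  0.09795321] [-3.14159027e+00  7.39881986e-06 -3.06701190e+00] 0.025923122462068047
open L [ 0.0059 -0.0438 -0.0322]
open R [ 0.0072  0.0438 -0.0348]
26 L [ 0.0077 -0.013  -0.033 ]
26 R [ 0.015   0.013  -0.0483]
53 L [ 0.0182 -0.0265 -0.0563]
53 R [ 0.0097  0.0265 -0.0385]
0.088 [[387.0, 173.0], [344.0, 155.0], [397.0, 158.0]]
0.118 [[388.0, 165.0], [344.0, 147.0], [398.0, 150.0]]
tcp in side [370.09811713 154.09886809]
```

The side and wrist views agree. The pile is where I measured it, at the right height, but the fingertips show about 33 mm behind the reported TCP, so they are still above the case. I'll open and go lower, watching the force.

>>> arm_command --commands '[{"tx": 0, "ty": 0, "tz": 0, "twist": 0}, {"tx": 0, "ty": 0, "tz": 0, "twist": 0}, {"tx": 0, "ty": 0, "tz": 0, "twist": 0}, {"tx": 0, "ty": 0, "tz": 0, "twist": 0}, {"tx": 0, "ty": 0, "tz": 0, "twist": 0}, {"tx": 0, "ty": 0, "tz": 0, "twist": 0}, {"tx": 0, "ty": 0, "tz": 0, "twist": 0}, {"tx": 0, "ty": 0, "tz": 0, "twist": 0}]' --claw 1

```text
t: 6.02
eef_pos: [0.5645, -0.224, 0.098]
ee_rot: [-3.142, 0.0, -3.067]
force: [-0.8, 0.1, 0.6]
width: 0.074
gripper_force: 0.0
```

>>> arm_command --commands '[{"tx": 0, "ty": 0, "tz": 0, "twist": 0}, {"tx": 0, "ty": 0, "tz": 0, "twist": 0}, {"tx": 0, "ty": 0, "tz": 0.02, "twist": 0}, {"tx": 0, "ty": 0, "tz": 0.04, "twist": 0}, {"tx": 0, "ty": 0, "tz": 0.06, "twist": 0}, {"tx": 0, "ty": 0, "tz": 0.08, "twist": 0}, {"tx": 0, "ty": 0, "tz": 0.08, "twist": 0}, {"tx": 0, "ty": 0, "tz": 0.08, "twist": 0}]'

```text
t: 6.68
eef_pos: [0.5641, -0.224, 0.0774]
ee_rot: [3.141, -0.001, -3.067]
force: [-0.6, 0.3, 0.6]
width: 0.0876
gripper_force: 0.0
```

```bash
python3 - <<'E'
from h import *
print(get_state()["force"],get_state()["width"],get_state()["eef_pos"])
f=save("wrist","w6")[:,:,::-1];b=save("side","s6")[:,:,::-1]
cv2.imwrite("pics/c6.png",np.hstack([cv2.resize(f[130:330,200:440],(400,333)),cv2.resize(b[80:205,320:470],(400,333))]))
E
```

```text
[-0.55704114  0.29427205  0.58381353] 0.08757945550428044 [ 0.56411898 -0.22401174  0.07735931]
```

View pics/c6.png

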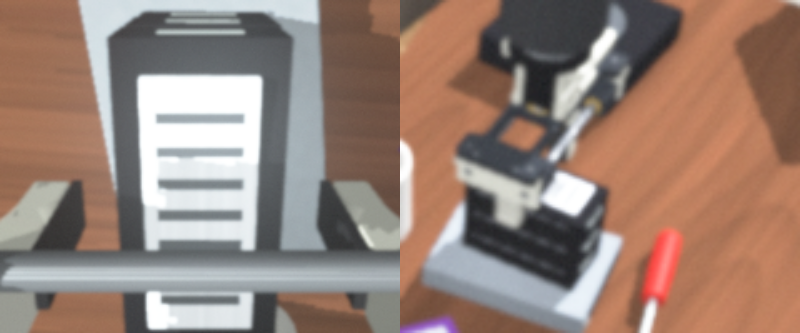

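Now the fingers straddle the case with a clear gap on each side. In the side view the near fingertip's lower end is at crop (510,228). I'll check its height from that.

```bash
python3 - <<'E'
from h import *
s=get_state();M=R.from_euler("xyz",s["ee_rot"]).as_matrix()
for dz in(0,.02,.03,.04):
    print(dz,[((proj("side",s["eef_pos"]+M@[x,y,-dz])-[320,80])*2.667+[400,0]).round().tolist() for x,y in((-.0095,.062),(.0095,.062),(-.0095,-.062),(.0095,-.062))])
E
```

```text
0 [[493.0, 248.0], [511.0, 256.0], [552.0, 171.0], [569.0, 178.0]]
0.02 [[494.0, 234.0], [512.0, 241.0], [554.0, 156.0], [571.0, 163.0]]
0.03 [[495.0, 226.0], [513.0, 234.0], [555.0, 149.0], [572.0, 156.0]]
0.04 [[495.0, 219.0], [513.0, 226.0], [556.0, 141.0], [573.0, 148.0]]
```

The side view gives an offset of about 34 mm too. I'll descend 13 mm more and close.

>>> arm_command --commands '[{"tx": 0, "ty": 0, "tz": 0.02, "twist": 0}, {"tx": 0, "ty": 0, "tz": 0.04, "twist": 0}, {"tx": 0, "ty": 0, "tz": 0.052, "twist": 0}, {"tx": 0, "ty": 0, "tz": 0.052, "twist": 0}, {"tx": 0, "ty": 0, "tz": 0.052, "twist": 0}, {"tx": 0, "ty": 0, "tz": 0.052, "twist": 0}, {"tx": 0, "ty": 0, "tz": 0.052, "twist": 0}, {"tx": 0, "ty": 0, "tz": 0.052, "twist": 0}]'

```text
t: 7.45
eef_pos: [0.5646, -0.224, 0.0652]
ee_rot: [-3.141, 0.0, -3.067]
force: [-0.4, 0.1, 0.0]
width: 0.0875
gripper_force: 0.0
```

>>> arm_command --commands '[{"tx": 0, "ty": 0, "tz": 0, "twist": 0}, {"tx": 0, "ty": 0, "tz": 0, "twist": 0}, {"tx": 0, "ty": 0, "tz": 0, "twist": 0}, {"tx": 0, "ty": 0, "tz": 0, "twist": 0}, {"tx": 0, "ty": 0, "tz": 0, "twist": 0}, {"tx": 0, "ty": 0, "tz": 0, "twist": 0}, {"tx": 0, "ty": 0, "tz": 0, "twist": 0}, {"tx": 0, "ty": 0, "tz": 0, "twist": 0}]' --claw 0.5 --grip_force 20

```text
t: 8.12
eef_pos: [0.5645, -0.224, 0.065]
ee_rot: [-3.142, -0.0, -3.067]
force: [-0.2, -0.7, -0.2]
width: 0.06
gripper_force: 20.0
```

Gripped at 60.0 mm. Lifting straight up.

>>> arm_command --commands '[{"tx": 0, "ty": 0, "tz": -0.02, "twist": 0}, {"tx": 0, "ty": 0, "tz": -0.05, "twist": 0}, {"tx": 0, "ty": 0, "tz": -0.1, "twist": 0}, {"tx": 0, "ty": 0, "tz": -0.18, "twist": 0}, {"tx": 0, "ty": 0, "tz": -0.26, "twist": 0}, {"tx": 0, "ty": 0, "tz": -0.34, "twist": 0}, {"tx": 0, "ty": 0, "tz": -0.4, "twist": 0}, {"tx": 0, "ty": 0, "tz": -0.4, "twist": 0}]'

```text
t: 8.78
eef_pos: [0.5664, -0.2246, 0.1693]
ee_rot: [-3.14, 0.006, -3.067]
force: [0.8, -0.3, -1.6]
width: 0.0596
gripper_force: 20.0
```

```bash
python3 - <<'E'
from h import *
s=get_state();print(s["force"],s["width"],s["gripper_force"])
b=save("side","s7")[:,:,::-1];t=save("top","t7")[:,:,::-1]
for cam in("top","side"):
  for n,z in [("bay_left",.014),("bay_right",.014),("case_docked",.014),("lever_left_tip",.069),("lever_right_tip",.069),("lever_left_hinge",.022),("lever_right_hinge",.022),("dock",0)]:
    for r in spot_point(n,cam)[:2]:print(cam,n,round(r["score"],2),np.round(ray(cam,r["uv"],z),3))
cv2.imwrite("pics/c7.png",np.hstack([cv2.resize(b[60:210,300:460],(320,300)),cv2.resize(t[110:270,150:310],(480,480))[:300] if 0 else cv2.resize(t[110:270,150:310],(300,300))]))
mv([.58,-.05,.2],np.pi-.13)
E
```

```text
[ 0.77857378 -0.31525682 -1.59321899] 0.059637801532577604 19.999592900276184
top bay_left 0.72 [0.62  0.261 0.014]
top lever_left_tip 0.54 [0.473 0.281 0.069]
top lever_right_tip 0.63 [0.606 0.243 0.069]
top lever_left_hinge 0.81 [0.494 0.271 0.022]
side bay_right 0.71 [0.6   0.142 0.014]
side case_docked 0.7 [0.604 0.148 0.014]
side case_docked 0.39 [0.604 0.134 0.014]
side lever_left_tip 0.65 [ 0.418 -0.189  0.069]
side lever_left_tip 0.41 [0.48  0.281 0.069]
side lever_right_tip 0.61 [0.457 0.152 0.069]
side lever_left_hinge 0.72 [0.497 0.28  0.022]
side lever_right_hinge 0.7 [0.48  0.172 0.022]
side dock 0.58 [ 0.575 -0.243  0.   ]
side dock 0.57 [ 0.57   0.209 -0.   ]
t 9.68 pos [ 0.5645 -0.224   0.165 ] yaw -3.0671 shift [-0.1138  0.6895 -0.1401] twist 0.0651
```

View pics/c7.png

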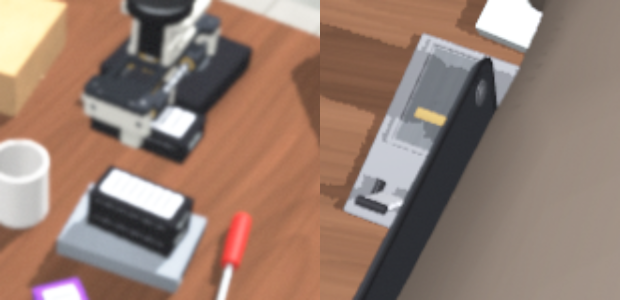

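Only the top case came up, and the two others are still in place. The left bay is empty. Carrying the case over towards the dock.

>>> arm_command --commands '[{"tx": 0, "ty": 0.05, "tz": -0.1, "twist": 0.01}, {"tx": 0, "ty": 0.15, "tz": -0.2, "twist": 0.02}, {"tx": -0.04, "ty": 0.27, "tz": -0.3, "twist": 0.03}, {"tx": -0.08, "ty": 0.4, "tz": -0.4, "twist": 0.04}, {"tx": -0.13, "ty": 0.53, "tz": -0.42, "twist": 0.05}, {"tx": -0.18, "ty": 0.66, "tz": -0.42, "twist": 0.06}, {"tx": -0.24, "ty": 0.79, "tz": -0.42, "twist": 0.068}, {"tx": -0.3, "ty": 0.92, "tz": -0.42, "twist": 0.068}]'

```text
t: 10.35
eef_pos: [0.6223, 0.0127, 0.2707]
ee_rot: [3.141, 0.001, 3.001]
force: [1.7, -1.1, -2.1]
width: 0.0597
gripper_force: 20.0
```

```bash
python3 - <<'E'
from h import *
mv([.73,.25,.27],3.0)
E
```

```text
t 10.35 pos [0.6223 0.0127 0.2707] yaw 3.0009 shift [-0.2933  1.0003  0.0027] twist 0.0003
```

>>> arm_command --commands '[{"tx": -0.04, "ty": 0.13, "tz": 0, "twist": 0}, {"tx": -0.08, "ty": 0.27, "tz": 0, "twist": 0}, {"tx": -0.12, "ty": 0.41, "tz": 0, "twist": 0}, {"tx": -0.16, "ty": 0.55, "tz": 0, "twist": 0}, {"tx": -0.2, "ty": 0.69, "tz": 0, "twist": 0}, {"tx": -0.24, "ty": 0.82, "tz": 0, "twist": 0}, {"tx": -0.28, "ty": 0.92, "tz": 0, "twist": 0}, {"tx": -0.28, "ty": 0.94, "tz": 0, "twist": 0}]'

```text
t: 11.02
eef_pos: [0.7251, 0.2381, 0.2674]
ee_rot: [-3.141, -0.002, 3.005]
force: [-0.9, -0.6, -3.6]
width: 0.0602
gripper_force: 20.0
```

```bash
python3 - <<'E'
from h import *
import time
f=save("wrist","w8");f=save("wrist","w8")
mv([.73,.25,.27],3.0)
np.savez("w8.npz",T=calibration("wrist")["extrinsics"],K=calibration("wrist")["camera_matrix"])
for n,z in [("bay_left",.014),("bay_right",.014),("case_docked",.014),("lever_left_tip",.069),("lever_right_tip",.069),("lever_left_hinge",.022),("lever_right_hinge",.022),("dock",0)]:
    for r in spot_point(n,"wrist")[:2]:print(n,round(r["score"],2),np.round(r["uv"]),np.round(ray("wrist",r["uv"],z),4))
cv2.imwrite("pics/c8.png",cv2.resize(f[0:200,150:550][:,:,::-1],None,fx=2,fy=2,interpolation=cv2.INTER_CUBIC))
E
```

```text
t 11.12 pos [0.7239 0.2355 0.2682] yaw 3.0042 shift [-0.0161  0.0606 -0.0073] twist 0.0013
bay_left 0.89 [326.  99.] [0.6272 0.256  0.014 ]
case_docked 0.84 [244.  93.] [0.6034 0.1359 0.014 ]
lever_right_hinge 0.26 [287.  66.] [0.5774 0.2069 0.022 ]
dock 0.94 [288.  65.] [0.5734 0.207  0.    ]
```

View pics/c8.png

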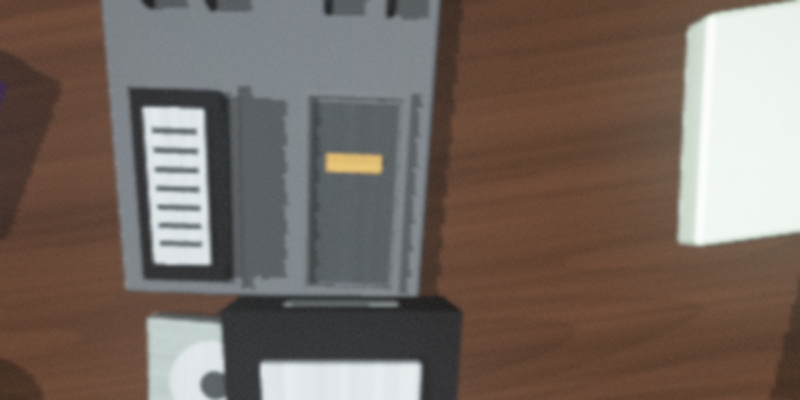

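Wrist view: empty left bay's floor corners in crop are about (312,97), (403,99), (392,287), (312,285). The dock's far corners are (125,290) and (418,297), the docked case is on the left, and the held case is at the bottom.

```bash
cat > dk.py <<'E'
from h import *
d=np.load("w8.npz");T=d["T"];K=d["K"]
def rz(c,z):
    u=np.array(c)/2+[150,0];v=T[:3,:3]@np.linalg.solve(K,[*u,1.]);return (T[:3,3]+v*(z-T[2,3])/v[2])[:2]
E
python3 - <<'E'
from dk import *
A=rz((125,290),.014);B=rz((418,297),.014)
C=rz((103,0),.014);D=rz((440,0),.014)
print("slab far",A,B,np.linalg.norm(B-A),"yaw",np.arctan2(-(B-A)[0],(B-A)[1]))
print("sides",np.arctan2(*(A-C)[::-1]),np.arctan2(*(B-D)[::-1]))
c=[rz(x,.020) for x in((312,97),(403,99),(392,287),(312,285))];print("bay rim-inner z.02",np.round(c,4),np.mean(c,0))
c=np.array([rz(x,.044) for x in((129,88),(221,92),(232,278),(145,279))]);print("docked top",np.round(c,4),c.mean(0),cv2.minAreaRect(np.float32(c*1000)))
c=np.array([rz(x,.048) for x in((142,107),(204,107),(211,263),(153,266))]);print("docked plate",c.mean(0),cv2.minAreaRect(np.float32(c*1000)))
E
```

```text
slab far [0.67049503 0.07289958] [0.70733006 0.29941545] 0.22949130081703556 yaw -0.16120458767788848
sides -0.17938397545006585 -0.1696999330307431
bay rim-inner z.02 [[0.5584 0.2386]
 [0.5683 0.3014]
 [0.6961 0.2796]
 [0.6861 0.2188]] [0.62722988 0.25958895]
docked top [[0.5411 0.1207]
 [0.5517 0.1801]
 [0.6708 0.1637]
 [0.6628 0.101 ]] [0.60659936 0.14137382] ((606.9788818359375, 142.0072479248047), (63.1450080871582, 123.33060455322266), 80.83990478515625)
docked plate [0.6065921  0.13937562] ((607.0848999023438, 139.11264038085938), (41.47883224487305, 102.95655059814453), 80.67311096191406)
```

Slab width (229.5 mm), bay spacing and yaw (about -0.168 rad) all agree with the given sizes. Bay centre is about (0.627, 0.259). Moving above it.

>>> arm_command --commands '[{"tx": 0.08, "ty": 0.01, "tz": 0.1, "twist": 0.003}, {"tx": 0.18, "ty": 0.02, "tz": 0.2, "twist": 0.006}, {"tx": 0.28, "ty": 0.03, "tz": 0.32, "twist": 0.0097}, {"tx": 0.36, "ty": 0.04, "tz": 0.44, "twist": 0.0097}, {"tx": 0.397, "ty": 0.04, "tz": 0.56, "twist": 0.0097}, {"tx": 0.397, "ty": 0.04, "tz": 0.68, "twist": 0.0097}, {"tx": 0.397, "ty": 0.04, "tz": 0.79, "twist": 0.0097}, {"tx": 0.397, "ty": 0.04, "tz": 0.79, "twist": 0.0097}]'

```text
t: 12.18
eef_pos: [0.6234, 0.2555, 0.0669]
ee_rot: [-3.136, -0.007, 2.971]
force: [-1.9, -0.4, -3.7]
width: 0.0602
gripper_force: 20.0
```

```bash
python3 - <<'E'
from h import *
f=save("wrist","w9");save("side","s9")
f=save("wrist","w9")
mv([.627,.259,.02],2.9736)
print(get_state()["width"])
for r in spot_point("lever_left_tip","wrist")[:2]:print(r["score"],r["uv"],ray("wrist",r["uv"],.069))
for r in spot_point("lever_left_hinge","wrist")[:2]:print(r["score"],r["uv"],ray("wrist",r["uv"],.022))
E
```

```text
t 12.33 pos [0.6283 0.2578 0.0742] yaw 2.9722 shift [0.0059 0.004  0.2168] twist -0.0004
0.059741345077680724
0.91 [319.9, 45.2] [0.50003039 0.28069831 0.022     ]
```

The hinge seen from near (0.500, 0.281) matches the predicted (0.499, 0.281). Descending to just above the rim.

>>> arm_command --commands '[{"tx": 0.006, "ty": 0.004, "tz": 0.05, "twist": 0}, {"tx": 0.006, "ty": 0.004, "tz": 0.11, "twist": 0}, {"tx": 0.006, "ty": 0.004, "tz": 0.17, "twist": 0}, {"tx": 0.006, "ty": 0.004, "tz": 0.22, "twist": 0}, {"tx": 0.006, "ty": 0.004, "tz": 0.26, "twist": 0}, {"tx": 0.006, "ty": 0.004, "tz": 0.29, "twist": 0}, {"tx": 0.006, "ty": 0.004, "tz": 0.29, "twist": 0}, {"tx": 0.006, "ty": 0.004, "tz": 0.29, "twist": 0}]'

```text
t: 13.1
eef_pos: [0.626, 0.2589, 0.0001]
ee_rot: [-3.141, 0.0, 2.972]
force: [-0.5, -0.3, -1.6]
width: 0.0597
gripper_force: 20.0
```

>>> arm_command --commands '[{"tx": 0, "ty": 0, "tz": 0, "twist": 0}, {"tx": 0, "ty": 0, "tz": 0, "twist": 0}, {"tx": 0, "ty": 0, "tz": 0.006, "twist": 0}, {"tx": 0, "ty": 0, "tz": 0.012, "twist": 0}, {"tx": 0, "ty": 0, "tz": 0.018, "twist": 0}, {"tx": 0, "ty": 0, "tz": 0.018, "twist": 0}, {"tx": 0, "ty": 0, "tz": 0.018, "twist": 0}, {"tx": 0, "ty": 0, "tz": 0.018, "twist": 0}]'

```text
t: 13.77
eef_pos: [0.6258, 0.2589, -0.0046]
ee_rot: [-3.142, -0.0, 2.972]
force: [-0.4, 0.2, -1.9]
width: 0.0598
gripper_force: 20.0
```

```bash
python3 - <<'E'
from h import *
mv([.627,.259,-.009],2.9736)
print(get_state()["force"],get_state()["moment"])
E
```

```text
t 13.77 pos [ 0.6258  0.2589 -0.0046] yaw 2.9721 shift [-0.0047  0.0014  0.0178] twist -0.0005
[-0.35505408  0.19640265 -1.91860725] [-0.01263262 -0.0696633  -0.05475406]
```

>>> arm_command --commands '[{"tx": -0.004, "ty": 0, "tz": 0.003, "twist": 0}, {"tx": -0.004, "ty": 0, "tz": 0.006, "twist": 0}, {"tx": -0.004, "ty": 0, "tz": 0.009, "twist": 0}, {"tx": -0.004, "ty": 0, "tz": 0.012, "twist": 0}, {"tx": -0.004, "ty": 0, "tz": 0.015, "twist": 0}, {"tx": -0.004, "ty": 0, "tz": 0.017, "twist": 0}, {"tx": -0.004, "ty": 0, "tz": 0.017, "twist": 0}, {"tx": -0.004, "ty": 0, "tz": 0.017, "twist": 0}]'

```text
t: 14.43
eef_pos: [0.6268, 0.2587, -0.0088]
ee_rot: [-3.142, -0.0, 2.972]
force: [0.5, -0.3, -2.6]
width: 0.0596
gripper_force: 20.0
```

>>> arm_command --commands '[{"tx": 0, "ty": 0, "tz": 0.002, "twist": 0}, {"tx": 0, "ty": 0, "tz": 0.004, "twist": 0}, {"tx": 0, "ty": 0, "tz": 0.006, "twist": 0}, {"tx": 0, "ty": 0, "tz": 0.006, "twist": 0}, {"tx": 0, "ty": 0, "tz": 0.006, "twist": 0}, {"tx": 0, "ty": 0, "tz": 0.006, "twist": 0}, {"tx": 0, "ty": 0, "tz": 0.006, "twist": 0}, {"tx": 0, "ty": 0, "tz": 0.006, "twist": 0}]'

```text
t: 15.1
eef_pos: [0.6269, 0.2587, -0.009]
ee_rot: [3.141, 0.001, 2.972]
force: [-3.7, -0.6, 7.1]
width: 0.0597
gripper_force: 20.0
```

Contact exactly at the expected floor height. Releasing.

>>> arm_command --commands '[{"tx": 0, "ty": 0, "tz": -0.004, "twist": 0}, {"tx": 0, "ty": 0, "tz": -0.004, "twist": 0}, {"tx": 0, "ty": 0, "tz": -0.004, "twist": 0}, {"tx": 0, "ty": 0, "tz": -0.004, "twist": 0}, {"tx": 0, "ty": 0, "tz": -0.004, "twist": 0}, {"tx": 0, "ty": 0, "tz": -0.004, "twist": 0}, {"tx": 0, "ty": 0, "tz": -0.004, "twist": 0}, {"tx": 0, "ty": 0, "tz": -0.004, "twist": 0}]' --claw 1

```text
t: 15.77
eef_pos: [0.6268, 0.2587, -0.0094]
ee_rot: [-3.141, -0.0, 2.972]
force: [-0.7, -0.1, 0.1]
width: 0.0875
gripper_force: 0.0
```

>>> arm_command --commands '[{"tx": 0, "ty": 0, "tz": -0.04, "twist": 0}, {"tx": 0, "ty": 0, "tz": -0.1, "twist": 0}, {"tx": 0, "ty": 0, "tz": -0.2, "twist": 0}, {"tx": 0, "ty": 0, "tz": -0.32, "twist": 0}, {"tx": 0, "ty": 0, "tz": -0.44, "twist": 0}, {"tx": 0, "ty": 0, "tz": -0.56, "twist": 0}, {"tx": 0, "ty": 0, "tz": -0.66, "twist": 0}, {"tx": 0, "ty": 0, "tz": -0.7, "twist": 0}]'

```text
t: 16.43
eef_pos: [0.6286, 0.2594, 0.1715]
ee_rot: [3.138, 0.005, 2.973]
force: [-0.0, -0.9, 0.6]
width: 0.0876
gripper_force: 0.0
```

```bash
python3 - <<'E'
from h import *
f=save("wrist","w10");f=save("wrist","w10")
mv([.44,.285,.17],2.9736)
for n,z in[("case_top",.014),("lever_left_tip",.069),("lever_right_tip",.069),("lever_left_hinge",.022),("bay_left",.014)]:
    for r in spot_point(n,"wrist")[:2]:print(n,round(r["score"],2),np.round(r["uv"]),ray("wrist",r["uv"],z).round(4))
E
```

```text
t 16.53 pos [0.6281 0.2594 0.1695] yaw 2.9723 shift [ 0.7587 -0.026  -0.0022] twist -0.0004
case_top 0.6 [318. 178.] [0.6254 0.2568 0.014 ]
lever_left_tip 0.74 [319.  33.] [0.4793 0.2831 0.069 ]
lever_right_tip 0.7 [184.  28.] [0.455  0.1643 0.069 ]
lever_left_hinge 0.7 [272. 139.] [0.5666 0.2118 0.022 ]
lever_left_hinge 0.65 [317.  60.] [0.4931 0.2776 0.022 ]
```

The case is lying at (0.625, 0.257), inside the bay. The left lever tip at (0.479, 0.283) matches its off position. Shutting the fingers and going behind the lever.

>>> arm_command --commands '[{"tx": 0.1, "ty": 0, "tz": 0, "twist": 0}, {"tx": 0.22, "ty": 0, "tz": 0, "twist": 0}, {"tx": 0.34, "ty": 0, "tz": 0, "twist": 0}, {"tx": 0.46, "ty": 0, "tz": 0, "twist": 0}, {"tx": 0.58, "ty": 0, "tz": 0, "twist": 0}, {"tx": 0.7, "ty": 0, "tz": 0, "twist": 0}, {"tx": 0.8, "ty": -0.003, "tz": 0, "twist": 0}, {"tx": 0.8, "ty": -0.003, "tz": 0, "twist": 0}]' --claw 0

```text
t: 17.45
eef_pos: [0.4259, 0.2913, 0.1652]
ee_rot: [-3.141, -0.001, 2.974]
force: [-0.1, -0.6, 1.1]
width: 0.0397
gripper_force: 0.0
```

```bash
python3 - <<'E'
from h import *
f=save("wrist","w11");f=save("wrist","w11")
mv([.4317,.2921,.026],2.9736)
print(get_state()["width"])
E
```

```text
t 17.55 pos [0.4288 0.2918 0.1655] yaw 2.974 shift [-0.0113  0.0031  0.5581] twist 0.0001
0.03188095893641967
```

>>> arm_command --commands '[{"tx": 0, "ty": 0, "tz": 0.06, "twist": 0}, {"tx": 0, "ty": 0, "tz": 0.15, "twist": 0}, {"tx": 0, "ty": 0, "tz": 0.25, "twist": 0}, {"tx": 0, "ty": 0, "tz": 0.35, "twist": 0}, {"tx": 0, "ty": 0, "tz": 0.44, "twist": 0}, {"tx": 0, "ty": 0, "tz": 0.51, "twist": 0}, {"tx": 0, "ty": 0, "tz": 0.558, "twist": 0}, {"tx": 0, "ty": 0, "tz": 0.558, "twist": 0}]'

```text
t: 18.22
eef_pos: [0.4289, 0.2897, 0.0229]
ee_rot: [-3.136, -0.003, 2.971]
force: [-0.1, -0.3, -0.5]
width: 0.0009
gripper_force: 0.0
```

>>> arm_command --commands '[{"tx": -0.02, "ty": 0.002, "tz": 0, "twist": 0}, {"tx": -0.04, "ty": 0.002, "tz": 0, "twist": 0}, {"tx": -0.06, "ty": 0.002, "tz": 0, "twist": 0}, {"tx": -0.09, "ty": 0.002, "tz": 0, "twist": 0}, {"tx": -0.12, "ty": 0.002, "tz": 0, "twist": 0}, {"tx": -0.15, "ty": 0.002, "tz": 0, "twist": 0}, {"tx": -0.18, "ty": 0.002, "tz": 0, "twist": 0}, {"tx": -0.2, "ty": 0.002, "tz": 0, "twist": 0}]'

```text
t: 18.88
eef_pos: [0.4799, 0.2836, 0.0264]
ee_rot: [3.141, 0.0, 2.972]
force: [-1.8, 1.3, 1.0]
width: 0.0004
gripper_force: 0.8
```

```bash
python3 - <<'E'
from h import *
s=get_state();d=np.array([.9859,-.1672]);print((s["eef_pos"][:2]-[.4988,.2807])@d,s["force"],s["force"][:2]@d,s["eef_pos"],s["width"])
E
```

```text
-0.019160638129725936 [-1.80283941  1.33639455  1.02059676] -2.0008645423693614 [0.47986442 0.28364286 0.02638906] 0.0004436128895527121
```

>>> arm_command --commands '[{"tx": -0.015, "ty": 0, "tz": 0, "twist": 0}, {"tx": -0.03, "ty": 0, "tz": 0, "twist": 0}, {"tx": -0.045, "ty": 0, "tz": 0, "twist": 0}, {"tx": -0.06, "ty": 0, "tz": 0, "twist": 0}, {"tx": -0.075, "ty": 0, "tz": 0, "twist": 0}, {"tx": -0.09, "ty": 0, "tz": 0, "twist": 0}, {"tx": -0.098, "ty": 0, "tz": 0, "twist": 0}, {"tx": -0.098, "ty": 0, "tz": 0, "twist": 0}]'

```text
t: 19.55
eef_pos: [0.5029, 0.2795, 0.026]
ee_rot: [-3.141, -0.001, 2.972]
force: [-2.6, 0.2, -3.0]
width: 0.0008
gripper_force: 1.0
```

>>> arm_command --commands '[{"tx": -0.004, "ty": 0, "tz": 0, "twist": 0}, {"tx": -0.008, "ty": 0, "tz": 0, "twist": 0}, {"tx": -0.008, "ty": 0, "tz": 0, "twist": 0}, {"tx": -0.008, "ty": 0, "tz": 0, "twist": 0}, {"tx": -0.008, "ty": 0, "tz": 0, "twist": 0}, {"tx": -0.008, "ty": 0, "tz": 0, "twist": 0}, {"tx": -0.008, "ty": 0, "tz": 0, "twist": 0}, {"tx": -0.008, "ty": 0, "tz": 0, "twist": 0}]'

```text
t: 20.22
eef_pos: [0.5031, 0.2793, 0.0259]
ee_rot: [-3.141, -0.002, 2.972]
force: [-11.1, 3.0, 2.6]
width: 0.0005
gripper_force: 5.3
```

It stalled at the stop (11 N), right where "fully on" should be. Backing off and lifting away.

>>> arm_command --commands '[{"tx": 0.03, "ty": 0, "tz": 0, "twist": 0}, {"tx": 0.1, "ty": 0, "tz": 0, "twist": 0}, {"tx": 0.18, "ty": 0, "tz": -0.04, "twist": 0}, {"tx": 0.2, "ty": 0, "tz": -0.14, "twist": 0}, {"tx": 0.2, "ty": 0, "tz": -0.26, "twist": 0}, {"tx": 0.2, "ty": 0, "tz": -0.4, "twist": 0}, {"tx": 0.2, "ty": 0, "tz": -0.54, "twist": 0}, {"tx": 0.2, "ty": 0, "tz": -0.68, "twist": 0}]'

```text
t: 20.88
eef_pos: [0.4558, 0.2877, 0.1985]
ee_rot: [3.141, 0.002, 2.972]
force: [0.2, 1.3, 0.2]
width: 0.0005
gripper_force: 0.0
```

>>> arm_command --commands '[{"tx": -0.1, "ty": 0, "tz": -0.1, "twist": 0}, {"tx": -0.22, "ty": 0, "tz": -0.2, "twist": 0}, {"tx": -0.34, "ty": 0, "tz": -0.3, "twist": 0}, {"tx": -0.46, "ty": 0, "tz": -0.4, "twist": 0}, {"tx": -0.58, "ty": 0, "tz": -0.4, "twist": 0}, {"tx": -0.7, "ty": 0, "tz": -0.4, "twist": 0}, {"tx": -0.78, "ty": 0, "tz": -0.4, "twist": 0}, {"tx": -0.78, "ty": 0, "tz": -0.4, "twist": 0}]'

```text
t: 21.55
eef_pos: [0.6511, 0.2535, 0.2946]
ee_rot: [-3.14, 0.0, 2.97]
force: [-1.5, -0.0, -1.7]
width: 0.0005
gripper_force: 0.0
```

```bash
python3 - <<'E'
from h import *
f=save("wrist","w12");f=save("wrist","w12");b=save("side","s12");s=get_state();print(s["t"],s["eef_pos"])
for n,z in[("case_top",.014),("lever_left_tip",.069),("lever_right_tip",.069)]:
    for r in spot_point(n,"wrist")[:2]:print(n,round(r["score"],2),np.round(r["uv"]),ray("wrist",r["uv"],z).round(4))
print("expected on/off",proj("wrist",[.521,.277,.069]),proj("wrist",[.4765,.2845,.069]))
cv2.imwrite("pics/c12.png",np.vstack([cv2.resize(f[0:200,120:520],(640,320)),cv2.resize(b[60:400,100:480],(313,280)) if 0 else cv2.resize(b[100:380,100:480],(640,280*640//380))[:280]])[:,:,::-1])
E
```

```text
21.7 [0.64792312 0.2546772  0.29601931]
case_top 0.64 [324. 149.] [0.6287 0.2651 0.014 ]
lever_left_tip 0.84 [323.  73.] [0.5194 0.2819 0.069 ]
lever_right_tip 0.98 [228.  37.] [0.4562 0.1647 0.069 ]
lever_right_tip 0.3 [320.  58.] [0.5011 0.2807 0.069 ]
expected on/off [319.9613122   74.60255203] [319.88087718  37.22634385]
```

View pics/c12.png

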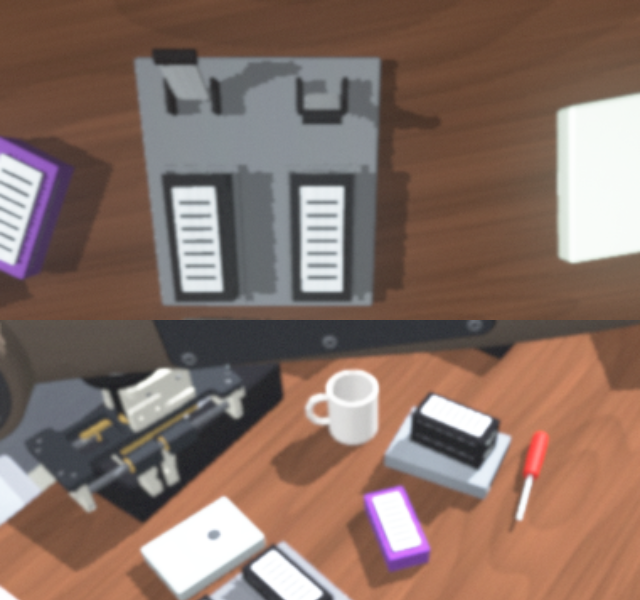

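The picture shows both cases lying flat in their bays, parallel to each other. The left lever is over towards its bay (bar at row 73, predicted 75) and the right lever is still off. The two-case pile, mug and screwdriver look undisturbed. Handing in.

```bash
python3 -c "
from station import job_done
print(job_done())"
```

```text
the job is handed in; nothing more can be done
None
```

The top case is lying flat in the left bay, which was the empty one, its lever is pushed fully on, and the job was handed in at about 22 s; no verdict came back.

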